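# Turn the blank over and switch on the magnet bed

### The job

Swing the hinged leaf over by its handle bar so that the steel blank lies flat on the magnet bed with its bright face up; lower it by hand, without letting it drop. Then switch the magnet on at the control box: press the round key, then the triangular key, then the bar-shaped key, one at a time, each fully down for a moment and then let up. Do not press the cross-shaped key, press no key before the leaf is down, and leave the tumbler, brush and bracket where they are.

Things in the scene. Friction and masses are not known exactly. Their poses are not given: they have to be found in the camera images.
- jig: Turn-over jig fixed to the bench: grey base plate 170 x 190 x 12 mm. Origin at the centre of its underside, on the bench, z up. Its x axis runs along the hinge. Its +y side has two black rubber rests, where the leaf lies at the start; its -y side has the magnet bed. Two hinge posts 68 mm high stand at x = +/-74 mm, y = 0.
- bed (a point): Centre of the top of the magnet bed: a grooved steel block 112 x 62 mm, top 52 mm above the bench, at jig y from -17 to -79 mm.
- hinge (a point): Point on the leaf's hinge axis, midway between the posts, 55 mm above the bench; same axes as the jig (hinge axis = x, horizontal).
- leaf (a joint): Angle of the leaf about the hinge, rad: 0 = flat on the rubber rests (jig +y side, dark scaled face of the blank up), pi/2 = upright, pi (its stop) = turned over, flat on the magnet bed (jig -y side, bright face up). It weighs about 0.4 kg and drops to the side it leans to if not held.
- blank (a point): Centre of the steel blank, 102 x 60 x 5 mm, fixed in the leaf between two aluminium side arms (10 mm wide, at x = +/-58 mm); it fills 15 to 75 mm from the hinge axis, and the arms go on to the handle bar.
- leaf_bar (a point): Middle of the leaf's handle bar: round aluminium, 10 mm in diameter, 106 mm clear between the side arms, parallel to the hinge axis and 115 mm from it. 35 mm of free space between it and the blank's edge; nothing beneath it down to the bench (55 mm) when the leaf lies flat on either side. It can turn between lightly gripping fingers.
- keypad: Control box of the magnet fixed to the bench: grey, 150 x 170 x 50 mm with an aluminium top. Origin at the centre of its underside, z up. On top are four spring keys in a 2 x 2 block (66 mm apart along x, 72 mm along y), all black and of equal height (16 mm over the box top, tops 66 mm above the bench); which shape is in which place varies.
- key_round (a joint): Travel of the round key, m: 0 = up, 0.006 = fully down; springs back; fully down takes about 4.5 N.
- key_round_top (a point): Centre of the top face of the round key (a round disc 32 mm in diameter); z up; moves with the key.
- key_triangle (a joint): Travel of the triangle key, m: 0 = up, 0.006 = fully down; springs back; fully down takes about 4.5 N.
- key_triangle_top (a point): Centre of the top face of the triangle key (an equilateral triangle with 43 mm sides, flat on top); z up; moves with the key.
- key_bar (a joint): Travel of the bar key, m: 0 = up, 0.006 = fully down; springs back; fully down takes about 4.5 N.
- key_bar_top (a point): Centre of the top face of the bar key (a single straight bar 48 x 14 mm (long side along the keypad's y axis)); z up; moves with the key.
- key_cross (a joint): Travel of the cross key, m: 0 = up, 0.006 = fully down; springs back; fully down takes about 4.5 N.
- key_cross_top (a point): Centre of the top face of the cross key (a plus-shaped cross, 40 mm over its arms, arms 13 mm wide; the key to be left alone); z up; moves with the key.
- tumbler: Steel travel tumbler with black lid, 80 mm across, 163 mm tall, standing beyond the work; origin at the centre of its foot. Bystander.
- brush: Hand brush lying flat beyond the work, about 200 mm long; origin at its underside. Bystander.
- bracket: Loose steel angle bracket, 50 x 90 mm foot, 50 mm high; origin at the centre of its underside. Bystander.

How it is judged:
On the way, in this order (a step that is already met when the one before it is completed fails the run):
1. the leaf is turned over and lies flat on the magnet bed, all keys up (value of joint leaf above 3.06 rad and velocity of joint leaf below 0.1 rad/s and value of joint each of key_round, key_triangle, key_bar, key_cross below 0.0015 m), for 0.2 s.
2. the round key alone is fully down, the leaf still flat on the bed (value of joint key_round above 0.0045 m and value of joint each of key_triangle, key_bar, key_cross below 0.0015 m and value of joint leaf above 3.06 rad), for 0.1 s.
3. the triangle key alone is fully down, the leaf still flat on the bed (value of joint key_triangle above 0.0045 m and value of joint each of key_round, key_bar, key_cross below 0.0015 m and value of joint leaf above 3.06 rad), for 0.1 s.
4. the bar key alone is fully down, the leaf still flat on the bed (value of joint key_bar above 0.0045 m and value of joint each of key_round, key_triangle, key_cross below 0.0015 m and value of joint leaf above 3.06 rad), for 0.1 s.
At the end, for the whole second after the job is handed in: The leaf lies on the magnet bed (within 0.08 rad of its stop), all four keys are back up (less than 1.5 mm down), and the tumbler, brush and bracket are within 30 mm of where they started (value of joint leaf above 3.06 rad and value of joint each of key_round, key_triangle, key_bar, key_cross below 0.0015 m and distance of each of tumbler, brush, bracket from where it was at the start of the episode below 0.03 m); the robot touches nothing.
It fails at once if the leaf is dropped or flung (turns faster than 2.5 rad/s) (velocity of joint leaf above 2.5 rad/s or velocity of joint leaf below -2.5 rad/s).
It fails at once if the cross key is pressed (3 mm or more) (value of joint key_cross above 0.003 m).
It fails at once if a key is pressed (3 mm or more) before the leaf is down (value of joint leaf below 3 rad and value of joint any of key_round, key_triangle, key_bar, key_cross above 0.003 m).
It fails at once if two keys are down at once (3 mm or more) (value of joint each of key_round, key_triangle above 0.003 m or value of joint each of key_round, key_bar above 0.003 m or value of joint each of key_triangle, key_bar above 0.003 m).
It fails at once if a bystander is moved more than 30 mm (distance of any of tumbler, brush, bracket from where it was at the start of the episode above 0.03 m).
It also fails if it takes over 64 s, if anything falls off the work surface, if the arm or the gripper's body presses on something with over 40 N, if the wrist force passes 120 N, or if a joint passes its speed limit or range.

### The arm

A 7-joint arm with a two-finger parallel gripper is mounted at the origin on the work surface. World frame = base frame: x ahead of the robot, y to its left, z up, the work surface at z = 0. Lengths are in m, angles in rad, forces in N, time in s.
With the tool pointing down it reaches from about 0.425 to 0.95 m from the base axis. Payload 4.7 kg.
Tool frame: the origin (TCP) lies at the very end of the fingers, on their centre line; the grasp point (between the pads) lies 19 mm behind it; z points along the fingers, y is the line along which they close (so a half turn about z gives the same grasp; the last joint's range is limited). The gripper opens to 85 mm and grips with 20 to 120 N. Pads are 22 mm wide; open, the fingers measure 114 mm over their backs; the gripper's body (76 mm by 85 mm) begins 54 mm behind the grasp point. The pads swing forward as they close: fully open they stand 13 mm farther back than shut.
Start: joints at [-0.029, 0.469, -0.049, 1.532, 0.024, 1.141, -0.082], TCP at [0.675, 0, 0.231] pointing down, gripper open.
Joint ranges: [-2.59, 2.59], [-0.33, 1.99], [-1.39, 1.29], [0.1, 2.45], [-1.04, 4.18], [0.21, 1.99], [-2.66, 2.66]. Speed limits (rad/s): [2.57, 2.57, 3.14, 3.14, 3.14, 3.14, 3.14].

### API

Orientations are given as a 3x3 rotation matrix whose columns are the frame's x, y, z axes.
In Python, from workcell import robot, optics, workorder gives the robot as it stands.
- The arm moves only by the tool play_rows, never from a script. Its argument "steps" is a list of rows, each a list of 7 numbers: the shift along the tool's x, y, z as a fraction of full scale, then the turn, a rotation vector about the tool's x, y, z as a fraction of full scale, then the closure, from 0 (fully open) to 1 (shut). A call has 1 to 5 rows; each row shifts and turns the commanded pose from where the row before left it, along the tool's axes as they then stand; what a row does not reach is not made up. Full scale, the value 1, is 3 cm for a shift and 6 degrees for a turn. A row lasts 1/8 s, in which the tool goes at most 62.5 mm and 10.7 degrees, less where a joint would pass 70% of its speed; a pose out of reach is approached as far as the arm can. A call with a number of a shift or a turn outside -1 to 1 is refused whole. A call with a gripper value outside its range is refused whole. The fingers move at their own pace and stop on an object; "force" is the grip in N (left out, the last holds). Time passes only in rows, so rows that do not move let the fingers close. It gives the time, the measured TCP pose, the force, the opening and the grip force at its end, in the units of the state.
- robot.state(): the state, without advancing time (a new reading comes with each control period).
- optics.get_image(name): name is "scene" or "side" or "wrist"; returns a dict with "image" (420x560x3 uint8, blue, green, red), "range_z" (420x560 float32, m along the optical axis (not along the pixel's ray), 0 where there is no reading), "fx", "fy", "cx", "cy" (pixels), "extrinsics" (4x4, takes a point from camera to world coordinates); the wrist camera has in their place "mount" (4x4, takes a point from camera to tool coordinates, whose origin is the TCP and whose axes are the flange's). Camera axes: x right, y up, looking along -z (the intrinsics and any distortion apply to the point x, -y, -z); pixel columns grow to the right and rows downward; lengths in m; the calibration is good to about 2 mm. A picture is of the moment at which its call begins: read the wrist's pose just before it.
- workorder.finish_job(): hands the job in; it is judged then, once.
The state is a dict: "time": time; "joint_positions": joint angles; "joint_velocities": joint speeds; "tau": joint torques, N m; "tcp_pos": TCP position; "eef_rot": TCP orientation; "ft_force": force on the tool from outside, world axes, zero at the start; "wrist_torque": the same for the moment, N m; "gripper_width": opening from 0.0 (shut) to 1.0 (fully open); "grasp_force": force on a finger pad.
Only numpy, scipy, OpenCV 4.12 (cv2) and the standard library are available. Lean on these libraries where they do the work, as an engineer would, in place of code of your own. Each camera call takes 0.05 s, during which the arm holds its last target. There are 200 camera calls.

## Working session

There is one attempt and no reset: what is moved stays moved. The work goes in short steps, Python scripts to look and compute and a tool call to move; the robot and the scene stay as the last step left them, time stands still between calls to the robot, and variables do not carry over. Pictures are saved under pics/ and viewed, at most 10 in all, crops included, and the job is handed in when it is done.

Besides the shell and the picture viewer there is one more tool, called after "Emit:" as name([rows], argument=value, ...), one row to a line, values as JSON. play_rows: Moves the arm, as the interface text tells. Shift numbers are shares of 3 cm and turn numbers shares of 6 degrees, none past 1 either way. Its arguments: {"type":"object","properties":{"steps":{"type":"array","items":{"type":"array","items":{"type":"number","minimum":-1,"maximum":1}}},"force":{"type":"number"}},"required":["steps"]}

```bash
ls; mkdir -p pics
cat > h.py <<'E'
import numpy as np,cv2
from workcell import robot,optics,workorder
def grab(n,tag):
    s=robot.state(); d=optics.get_image(n); cv2.imwrite(f'pics/{tag}.png',d['image'])
    if n=='wrist':
        T=np.eye(4);T[:3,:3]=s['eef_rot'];T[:3,3]=s['tcp_pos'];E=T@d['mount']
    else: E=d['extrinsics']
    np.savez(f'{tag}.npz',r=d['range_z'],E=E,K=[d['fx'],d['fy'],d['cx'],d['cy']],im=d['image'])
    return d
def pt(tag,u,v,w=1):
    z=np.load(tag+'.npz');fx,fy,cx,cy=z['K'];p=z['r'][v-w:v+w+1,u-w:u+w+1];p=p[p>0];r=np.median(p)
    return (z['E']@[(u-cx)/fx*r,-(v-cy)/fy*r,-r,1])[:3].round(4)
def cloud(tag):
    z=np.load(tag+'.npz');fx,fy,cx,cy=z['K'];r=z['r'];v,u=np.mgrid[:r.shape[0],:r.shape[1]]
    P=np.stack([(u-cx)/fx*r,-(v-cy)/fy*r,-r,np.ones_like(r)],-1)@z['E'].T
    P=P[...,:3];P[r<=0]=np.nan;return P
E
python3 -c "
from h import *
a=grab('scene','s0');b=grab('side','d0');print([k for k in a]);
cv2.imwrite('pics/s0b.png',cv2.resize(a['image'],(800,600)))
s=robot.state();print(s['tcp_pos'],s['eef_rot'],s['time'],s['ft_force'])"
```

```text
pics
['image', 'range_z', 'fx', 'fy', 'cx', 'cy', 'extrinsics']
[6.74470711e-01 1.29561194e-05 2.30332706e-01] [[-3.55433762e-05  9.99998421e-01 -1.77674770e-03]
 [ 9.99999996e-01  3.54060464e-05 -7.73242087e-05]
 [-7.72611790e-05 -1.77675044e-03 -9.99998419e-01]] 0.1 [ 1.03800989 -0.5925626  -0.0507599 ]
```

View pics/s0.png

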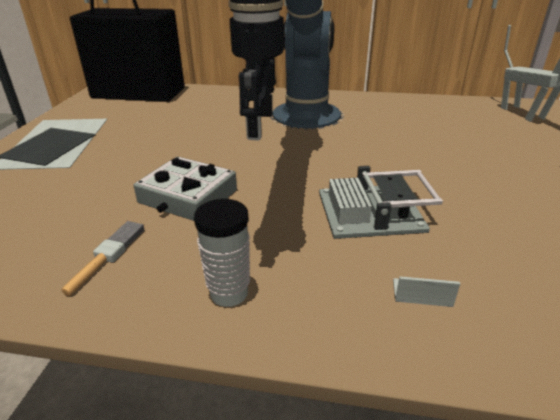

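View pics/d0.png

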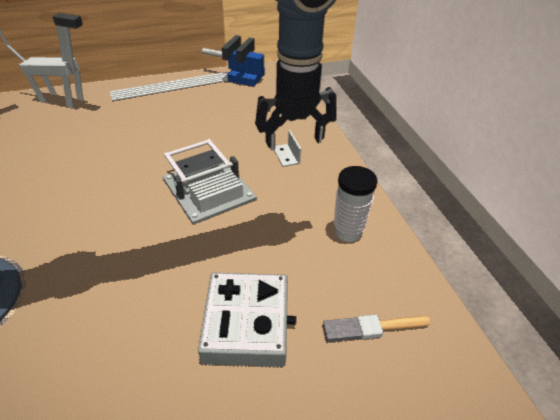

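The side view shows the cross key at (229,290), triangle at (267,291), bar at (225,324) and round at (263,325). The jig's bar runs from about (167,157) to (214,144). The scene view confirms the layout, with the jig at +y and the keypad at -y.

```bash
python3 -c "
from h import *
a=cv2.imread('pics/s0.png')[160:240,310:450];b=cv2.imread('pics/d0.png')[135:220,155:265]
A=cv2.resize(a,None,fx=5,fy=5)[:, :];B=cv2.resize(b,None,fx=5,fy=5)
c=np.zeros((600,800,3),np.uint8);c[:300,:700]=cv2.resize(a,(525,300)).repeat(1,1)[:, :].copy() if 0 else 0
c[:300,:525]=cv2.resize(a,(525,300));c[300:600,:388]=cv2.resize(b,(388,300));cv2.imwrite('pics/crop.png',cv2.resize(b,(776,600)))
for n,u,v in [('cross',229,290),('tri',267,291),('bar',225,324),('round',263,325)]: print(n,pt('d0',u,v))
P=cloud('d0');print('jig')
# bar & posts: points by height
for t,reg in (('d0',(slice(135,225),slice(150,270))),('s0',(slice(160,240),slice(310,450)))):
    Q=cloud(t)[reg].reshape(-1,3);Q=Q[~np.isnan(Q[:,0])]
    print(t,np.histogram(Q[:,2],bins=np.arange(-.01,.12,.005)))
    for lo,hi in ((.009,.016),(.046,.058),(.058,.066),(.066,.08)):
        q=Q[(Q[:,2]>lo)&(Q[:,2]<hi)]
        if len(q)>5:print(lo,len(q),q.min(0).round(3),q.max(0).round(3),cv2.minAreaRect(q[:,:2].astype(np.float32)*1000))
"
```

```text
cross [ 0.5015 -0.1692  0.0651]
tri [ 0.568  -0.1905  0.0652]
bar [ 0.4801 -0.2371  0.0652]
round [ 0.5424 -0.2574  0.0659]
jig
d0 (array([   6, 4391, 1881,  331,  995,  119,  111,  101,  109,   99,  119,
        164,  995, 1122,   94,   64,    1,    0,    0,    0,    0,    0,
          0,    0,    0]), array([-0.01 , -0.005,  0.   ,  0.005,  0.01 ,  0.015,  0.02 ,  0.025,
        0.03 ,  0.035,  0.04 ,  0.045,  0.05 ,  0.055,  0.06 ,  0.065,
        0.07 ,  0.075,  0.08 ,  0.085,  0.09 ,  0.095,  0.1  ,  0.105,
        0.11 ,  0.115]))
0.009 1193 [0.418 0.081 0.009] [0.627 0.272 0.016] ((522.4475708007812, 191.55528259277344), (171.71107482910156, 191.43804931640625), 14.449678421020508)
0.046 1860 [0.433 0.103 0.046] [0.603 0.326 0.058] ((515.92529296875, 211.54470825195312), (162.25848388671875, 204.32437133789062), 15.97778034210205)
0.058 506 [0.432 0.159 0.058] [0.603 0.324 0.066] ((508.4434814453125, 243.6287841796875), (163.22183227539062, 133.47225952148438), 14.82312297821045)
0.066 56 [0.444 0.159 0.066] [0.6   0.223 0.07 ] ((522.3070068359375, 191.46798706054688), (159.35
[... 376 characters left out ...]
   0.07 ,  0.075,  0.08 ,  0.085,  0.09 ,  0.095,  0.1  ,  0.105,
        0.11 ,  0.115]))
0.009 1814 [0.432 0.083 0.009] [0.628 0.308 0.016] ((523.03564453125, 194.77145385742188), (172.46078491210938, 190.25108337402344), 15.043006896972656)
0.046 1873 [0.439 0.105 0.046] [0.604 0.327 0.058] ((519.1577758789062, 210.60836791992188), (161.7050018310547, 197.87103271484375), 19.551780700683594)
0.058 1002 [0.432 0.162 0.058] [0.603 0.327 0.066] ((511.315673828125, 247.3262481689453), (160.30386352539062, 133.90975952148438), 15.03982162475586)
0.066 91 [0.442 0.163 0.066] [0.602 0.226 0.07 ] ((522.6417846679688, 193.65640258789062), (161.29978942871094, 25.018678665161133), 15.0750093460083)
```

View pics/crop.png

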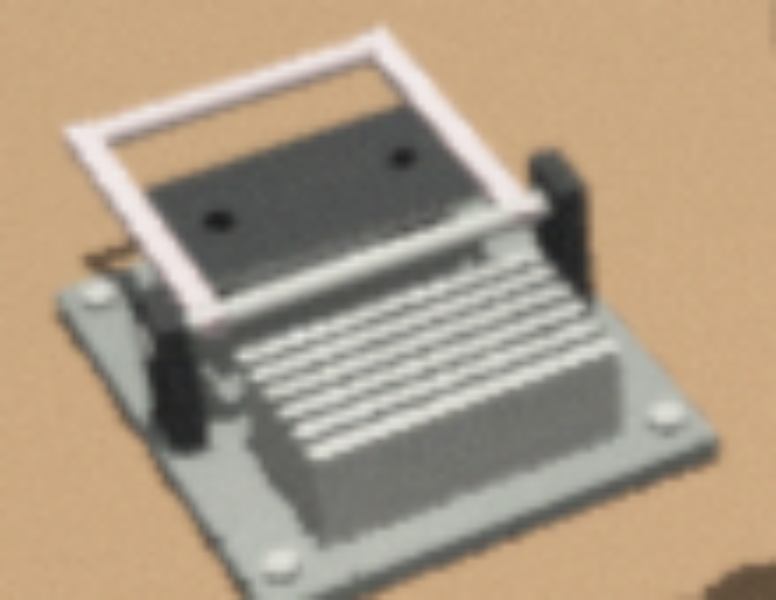

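Emit:
play_rows([
  [1,-0.6,0,0,0,0,0.55],
  [1,-0.6,0,0,0,0,0.55],
  [1,-0.6,0,0,0,0,0.55],
  [1,-0.6,0,0,0,0,0.55],
  [1,-0.6,0,0,0,0,0.55],
], force=20)

```text
time: 0.72
tcp_pos: [0.584, 0.1509, 0.2309]
eef_rot: [[0.0, 1.0, -0.001], [1.0, -0.0, -0.0], [-0.0, -0.001, -1.0]]
ft_force: [1.7, 0.7, -0.9]
gripper_width: 0.449
grasp_force: 0.0
```

Emit:
play_rows([
  [1,-0.6,0,0,0,0,0.55],
  [1,-0.6,0,0,0,0,0.55],
  [1,-0.6,0,0,0,0,0.55],
  [1,-0.6,0,0,0,0,0.55],
  [1,-0.6,0,0,0,0,0.55],
])

```text
time: 1.35
tcp_pos: [0.4941, 0.3007, 0.2309]
eef_rot: [[0.0, 1.0, -0.001], [1.0, -0.0, -0.0], [-0.0, -0.001, -1.0]]
ft_force: [0.9, 1.0, 1.4]
gripper_width: 0.452
grasp_force: 0.0
```

Emit:
play_rows([
  [0,0,0,0,0,1,0.55],
  [0,0,0,0,0,1,0.55],
  [0,0,0,0,0,1,0.55],
  [0,0,0,0,0,1,0.55],
  [0,0,0,0,0,1,0.55],
])

```text
time: 1.98
tcp_pos: [0.4947, 0.2998, 0.2308]
eef_rot: [[0.503, 0.864, -0.001], [0.864, -0.503, -0.001], [-0.001, -0.0, -1.0]]
ft_force: [-0.6, -0.1, 0.5]
gripper_width: 0.448
grasp_force: 0.0
```

Emit:
play_rows([
  [0,0,0,0,0,1,0.55],
  [0,0,0,0,0,1,0.55],
  [0,0,0,0,0,1,0.55],
  [0,0,0,0,0,1,0.55],
  [0,0,0,0,0,1,0.55],
])

```text
time: 2.6
tcp_pos: [0.4947, 0.2998, 0.2309]
eef_rot: [[0.868, 0.497, -0.001], [0.497, -0.868, -0.001], [-0.001, 0.0, -1.0]]
ft_force: [-0.2, -0.2, -0.5]
gripper_width: 0.45
grasp_force: 0.0
```

Emit:
play_rows([
  [0,0,0,0,0,1,0.55],
  [0,0,0,0,0,1,0.55],
  [0,0,0,0,0,0.5,0.55],
  [0,0,0,0,0,0,0.55],
])

```text
time: 3.1
tcp_pos: [0.4948, 0.2999, 0.2309]
eef_rot: [[0.966, 0.26, -0.001], [0.26, -0.966, -0.0], [-0.001, 0.0, -1.0]]
ft_force: [0.2, 0.4, -0.6]
gripper_width: 0.451
grasp_force: 0.0
```

Emit:
play_rows([
  [0,-0.15,1,0,0,0,0.55],
  [0,0,1,0,0,0,0.55],
  [0,0,1,0,0,0,0.55],
  [0,0,1,0,0,0,0.55],
  [0,0,0,0,0,0,0.55],
])

```text
time: 3.72
tcp_pos: [0.4922, 0.3033, 0.1091]
eef_rot: [[0.966, 0.26, -0.005], [0.26, -0.966, -0.003], [-0.005, 0.002, -1.0]]
ft_force: [-0.1, 0.1, -0.2]
gripper_width: 0.445
grasp_force: 0.0
```

```bash
python3 -c "
from h import *
grab('wrist','w0');s=robot.state();print(s['tcp_pos'])
Q=cloud('w0').reshape(-1,3);Q=Q[~np.isnan(Q[:,0])]
h=np.array([.5227,.193]);c,s_=np.cos(np.radians(14.9)),np.sin(np.radians(14.9))
L=(Q[:,:2]-h)@np.array([[c,-s_],[s_,c]])
m=(abs(L[:,0])<.05)&(L[:,1]>.085)&(L[:,1]<.15)&(Q[:,2]>.04)&(Q[:,2]<.075)
print(m.sum());
if m.sum():print(np.percentile(L[m,1],[1,50,99]),np.percentile(Q[m,2],[1,50,99]))
"
```

```text
[0.4934372  0.30407513 0.11075966]
2016
[0.11172485 0.11631287 0.12147874] [0.05448202 0.05838855 0.06029328]
```

View pics/w0.png

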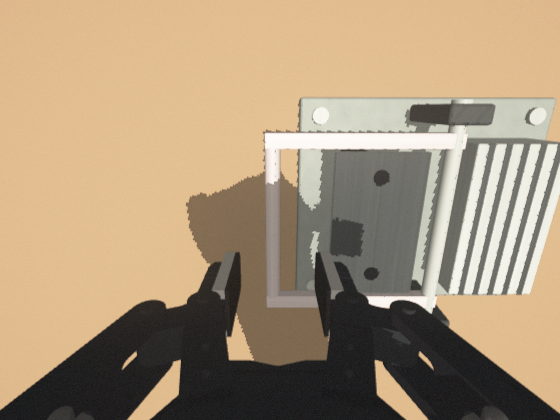

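The bar spans (272,150)–(272,295) and lies between the open fingers. Before descending I'm checking that the grip is centred along it.

```bash
python3 -c "
from h import *
h=np.array([.5227,.193]);a=np.radians(14.9)
for u,v in [(272,141),(272,301),(440,141),(400,299),(272,220),(440,270),(457,170)]:
  p=pt('w0',u,v);d=p[:2]-h;print(u,v,p,(d@[np.cos(a),np.sin(a)]).round(4),(d@[-np.sin(a),np.cos(a)]).round(4))
"
```

```text
272 141 [0.5486 0.3208 0.0588] 0.0579 0.1168
272 301 [0.4372 0.2914 0.0588] -0.0573 0.1171
440 141 [0.5756 0.221  0.059 ] 0.0583 0.0135
400 299 [0.5161 0.2626 0.155 ] 0.0115 0.069
272 220 [0.4986 0.3076 0.0592] 0.0062 0.1169
440 270 [0.4842 0.167  0.0367] -0.0439 -0.0152
457 170 [0.5617 0.2028 0.0587] 0.0402 -0.0006
```

Emit:
play_rows([
  [0,-0.05,1,0,0,0,0.55],
  [0,0,1,0,0,0,0.55],
  [0,0,0.45,0,0,0,0.55],
  [0,0,0,0,0,0,1],
  [0,0,0,0,0,0,1],
], force=20)

```text
time: 4.4
tcp_pos: [0.4941, 0.3072, 0.0392]
eef_rot: [[0.966, 0.259, 0.002], [0.259, -0.966, 0.002], [0.002, -0.002, -1.0]]
ft_force: [0.4, 2.1, -2.6]
gripper_width: 0.111
grasp_force: 21.0
```

Emit:
play_rows([
  [0,0,0,0,0,0,1],
  [0,0,0,0,0,0,1],
])

```text
time: 4.65
tcp_pos: [0.4941, 0.3072, 0.039]
eef_rot: [[0.966, 0.259, 0.002], [0.259, -0.966, 0.002], [0.003, -0.002, -1.0]]
ft_force: [-1.2, 4.0, 2.7]
gripper_width: 0.105
grasp_force: 21.4
```

Emit:
play_rows([
  [0,0.05,-0.6,0,0,0,1],
  [0,0.14,-0.585,0,0,0,1],
  [0,0.23,-0.555,0,0,0,1],
  [0,0.315,-0.515,0,0,0,1],
  [0,0,0,0,0,0,1],
])

```text
time: 5.28
tcp_pos: [0.4996, 0.2869, 0.1081]
eef_rot: [[0.966, 0.259, 0.003], [0.259, -0.966, 0.005], [0.004, -0.004, -1.0]]
ft_force: [-0.7, 6.7, 3.0]
gripper_width: 0.107
grasp_force: 20.3
```

Emit:
play_rows([
  [0,0.39,-0.455,0,0,0,1],
  [0,0.455,-0.39,0,0,0,1],
  [0,0.515,-0.315,0,0,0,1],
  [0,0.555,-0.23,0,0,0,1],
  [0,0,0,0,0,0,1],
])

```text
time: 5.9
tcp_pos: [0.5146, 0.2307, 0.1513]
eef_rot: [[0.966, 0.258, 0.003], [0.258, -0.966, 0.005], [0.004, -0.004, -1.0]]
ft_force: [-4.7, 3.8, 14.3]
gripper_width: 0.105
grasp_force: 21.3
```

Emit:
play_rows([
  [0,0.585,-0.14,0,0,0,1],
  [0,0.6,-0.05,0,0,0,1],
  [0,0.6,0.05,0,0,0,1],
  [0,0,0,0,0,0,1],
])

```text
time: 6.4
tcp_pos: [0.5295, 0.1745, 0.153]
eef_rot: [[0.967, 0.255, 0.003], [0.255, -0.967, -0.001], [0.002, 0.002, -1.0]]
ft_force: [-0.3, -2.8, 10.6]
gripper_width: 0.106
grasp_force: 21.7
```

Emit:
play_rows([
  [0,0.585,0.14,0,0,0,1],
  [0,0.555,0.23,0,0,0,1],
  [0,0.515,0.315,0,0,0,1],
  [0,0,0,0,0,0,1],
])

```text
time: 6.9
tcp_pos: [0.5418, 0.1272, 0.1297]
eef_rot: [[0.967, 0.256, 0.001], [0.257, -0.967, -0.001], [0.001, 0.002, -1.0]]
ft_force: [3.3, -1.1, -0.1]
gripper_width: 0.104
grasp_force: 21.2
```

Emit:
play_rows([
  [0,0.455,0.39,0,0,0,1],
  [0,0.39,0.455,0,0,0,1],
  [0,0.315,0.515,0,0,0,1],
  [0,0,0,0,0,0,1],
])

```text
time: 7.4
tcp_pos: [0.5501, 0.0949, 0.088]
eef_rot: [[0.966, 0.258, -0.0], [0.258, -0.966, -0.0], [-0.0, 0.0, -1.0]]
ft_force: [4.0, 1.1, -1.8]
gripper_width: 0.108
grasp_force: 20.8
```

Emit:
play_rows([
  [0,0.23,0.555,0,0,0,1],
  [0,0.09,0.35,0,0,0,1],
  [0,0,0,0,0,0,1],
])

```text
time: 7.78
tcp_pos: [0.5522, 0.0865, 0.0613]
eef_rot: [[0.966, 0.259, -0.001], [0.259, -0.966, 0.0], [-0.001, -0.0, -1.0]]
ft_force: [3.4, 1.7, -2.3]
gripper_width: 0.105
grasp_force: 20.4
```

Emit:
play_rows([
  [0,0.05,0.25,0,0,0,1],
  [0,0.03,0.25,0,0,0,1],
  [0,0,0.15,0,0,0,1],
  [0,0,0.1,0,0,0,1],
  [0,0,0,0,0,0,1],
])

```text
time: 8.4
tcp_pos: [0.5528, 0.0847, 0.0414]
eef_rot: [[0.966, 0.259, -0.0], [0.259, -0.966, 0.001], [-0.0, -0.001, -1.0]]
ft_force: [-0.9, 3.0, 9.2]
gripper_width: 0.106
grasp_force: 21.0
```

Emit:
play_rows([
  [0,0,0.06,0,0,0,1],
  [0,0,0,0,0,0,1],
  [0,0,0,0,0,0,1],
])

```text
time: 8.78
tcp_pos: [0.5528, 0.0848, 0.0412]
eef_rot: [[0.966, 0.259, -0.0], [0.259, -0.966, 0.001], [0.0, -0.001, -1.0]]
ft_force: [-4.3, 2.7, 21.0]
gripper_width: 0.104
grasp_force: 22.1
```

```bash
python3 -c "
from h import *
grab('side','d1');grab('scene','s1')
d=np.load('d1.npz')['im'][130:230,150:270];cv2.imwrite('pics/c1.png',cv2.resize(d,(720,600)))
h=np.array([.5237,.1961]);a=np.radians(14.9);R=np.array([[np.cos(a),-np.sin(a)],[np.sin(a),np.cos(a)]])
for t in('d1','s1'):
  Q=cloud(t).reshape(-1,3);Q=Q[~np.isnan(Q[:,0])];L=(Q[:,:2]-h)@R
  for lo in np.arange(-.12,-.01,.015):
    m=(abs(abs(L[:,0])-.058)<.003)&(L[:,1]>lo)&(L[:,1]<lo+.015)&(Q[:,2]>.05)&(Q[:,2]<.1)
    if m.sum()>3:print(t,lo.round(3),m.sum(),np.median(Q[m,2]).round(4))
"
```

```text
d1 -0.12 23 0.0583
d1 -0.105 24 0.0588
d1 -0.09 19 0.0586
d1 -0.075 21 0.0591
d1 -0.06 13 0.0585
d1 -0.045 11 0.0586
d1 -0.03 10 0.0584
d1 -0.015 12 0.0578
s1 -0.12 48 0.0571
s1 -0.105 39 0.057
s1 -0.09 27 0.0578
s1 -0.075 30 0.057
s1 -0.06 52 0.0584
s1 -0.045 45 0.0578
s1 -0.03 52 0.0581
s1 -0.015 27 0.0582
```

The leaf lies level: the arm tops measure 58 mm along its whole length. Releasing it.

Emit:
play_rows([
  [0,0,-0.06,0,0,0,1],
  [0,0,0,0,0,0,0.55],
  [0,0,0,0,0,0,0.55],
  [0,0,0,0,0,0,0.55],
  [0,0,-0.5,0,0,0,0.55],
])

```text
time: 9.5
tcp_pos: [0.5516, 0.0836, 0.0546]
eef_rot: [[0.966, 0.259, -0.003], [0.259, -0.966, -0.001], [-0.004, 0.0, -1.0]]
ft_force: [0.5, -0.2, -0.0]
gripper_width: 0.451
grasp_force: 0.0
```

Emit:
play_rows([
  [0,0,-1,0,0,0,0.55],
  [0,0,-1,0,0,0,0.55],
  [0,0,-1,0,0,0,1],
  [0,0,0,0,0,0,1],
  [0,0,0,0,0,0,1],
])

```text
time: 10.12
tcp_pos: [0.5524, 0.084, 0.1453]
eef_rot: [[0.966, 0.259, -0.001], [0.259, -0.966, -0.0], [-0.001, -0.0, -1.0]]
ft_force: [0.1, -0.1, 0.6]
gripper_width: -0.002
grasp_force: 0.0
```

```bash
python3 -c "
from h import *
grab('side','d2');grab('scene','s2')
c=np.array([.523,-.2135]);
for t in('d2','s2'):
  P=cloud(t);m=(P[...,2]>.059)&(P[...,2]<.072)&(np.hypot(P[...,0]-c[0],P[...,1]-c[1])<.09)
  n,l,st,_=cv2.connectedComponentsWithStats(m.astype(np.uint8),connectivity=4)
  for i in range(1,n):
    if st[i,4]>15:
      q=P[l==i];print(t,st[i],q.mean(0).round(4),cv2.minEnclosingCircle((q[:,:2]*1000).astype(np.float32)))
h=np.array([.5237,.1961]);a=np.radians(14.9);R=np.array([[np.cos(a),-np.sin(a)],[np.sin(a),np.cos(a)]])
Q=cloud('s2').reshape(-1,3);Q=Q[~np.isnan(Q[:,0])];L=(Q[:,:2]-h)@R
m=(abs(L[:,0])<.05)&(abs(L[:,1]+.115)<.006)&(Q[:,2]>.03);print('bar z',np.percentile(Q[m,2],[50,90]))
print(robot.state()['tcp_pos'],robot.state()['eef_rot'])
"
```

```text
d2 [218 279  23  21 258] [ 0.5023 -0.1657  0.0649] ((502.3096008300781, -164.40921020507812), 21.17348289489746)
d2 [258 279  21  20 236] [ 0.5659 -0.186   0.0649] ((565.7122802734375, -183.43817138671875), 24.530996322631836)
d2 [219 310  11  27 214] [ 0.4798 -0.2343  0.0651] ((479.3881530761719, -232.0692138671875), 24.64645004272461)
d2 [254 316  18  17 251] [ 0.5423 -0.2545  0.0651] ((542.5903930664062, -253.03900146484375), 16.017953872680664)
s2 [171 158  20   9 107] [ 0.4831 -0.2286  0.0644] ((483.5141906738281, -230.46253967285156), 24.611364364624023)
s2 [198 163  18  12 147] [ 0.5054 -0.1611  0.0647] ((501.6868896484375, -162.06625366210938), 21.123477935791016)
s2 [154 170  15  11 123] [ 0.5461 -0.249   0.0649] ((542.3054809570312, -250.4307098388672), 16.974609375)
s2 [181 176  20  14 158] [ 0.5678 -0.1794  0.0646] ((563.9353637695312, -182.23802185058594), 24.527467727661133)
bar z [0.29201155 0.39294781]
[0.55201507 0.08398307 0.14444815] [[ 9.65910331e-01  2.58868901e-01 -2.03102862e-03]
 [ 2.58868458e-01 -9.65912464e-01 -4.82909204e-04]
 [-2.08680603e-03 -5.93222572e-05 -9.99997821e-01]]
```

```bash
python3 -c "
from h import *
print(pt('d2',357,182),pt('s2',222,215))"
```

```text
[ 0.7949 -0.0501  0.1615] [ 0.8094 -0.0309  0.1632]
```

Emit:
play_rows([
  [-0.29,0.976,0,0,0,0,1],
  [-0.29,0.976,0,0,0,0,1],
  [-0.29,0.976,0,0,0,0,1],
  [-0.29,0.976,0,0,0,0,1],
  [-0.29,0.976,0,0,0,0,1],
])

```text
time: 10.85
tcp_pos: [0.548, -0.0695, 0.1443]
eef_rot: [[0.966, 0.259, -0.002], [0.259, -0.966, 0.0], [-0.002, -0.001, -1.0]]
ft_force: [1.0, -0.5, -0.0]
gripper_width: 0.003
grasp_force: 0.0
```

Emit:
play_rows([
  [-0.29,0.976,0,0,0,0,1],
  [-0.29,0.976,0,0,0,0,1],
  [-0.29,0.976,0,0,0,0,1],
  [-0.29,0.976,0,0,0,0,1],
  [-0.29,0.976,0,0,0,0,1],
])

```text
time: 11.48
tcp_pos: [0.5439, -0.2219, 0.1442]
eef_rot: [[0.966, 0.259, -0.002], [0.259, -0.966, 0.001], [-0.002, -0.001, -1.0]]
ft_force: [-0.0, -0.6, -0.8]
gripper_width: -0.004
grasp_force: 0.0
```

Emit:
play_rows([
  [-0.29,0.976,0,0,0,0,1],
  [0,0,0.8,0,0,0,1],
  [0,0,0.8,0,0,0,1],
  [0,0,0,0,0,0,1],
  [0,0,0,0,0,0,1],
])

```text
time: 12.1
tcp_pos: [0.544, -0.2518, 0.0975]
eef_rot: [[0.966, 0.259, 0.0], [0.259, -0.966, -0.0], [0.0, 0.0, -1.0]]
ft_force: [-0.3, 0.3, 0.6]
gripper_width: 0.0
grasp_force: 0.0
```

```bash
python3 -c "
from h import *
print(robot.state()['tcp_pos'])
d=grab('side','d3')['image'];e=grab('scene','s3')['image']
cv2.imwrite('pics/c3.png',np.hstack([cv2.resize(d[225:365,180:320],(400,400)),cv2.resize(e[100:240,120:260],(400,400))]))
f=np.hstack([cv2.resize(d[120:220,150:280],(400,308)),cv2.resize(e[150:250,310:440],(400,308))])
cv2.imwrite('pics/c3.png',np.vstack([cv2.imread('pics/c3.png')[:,:],f])[:600])"
```

```text
[ 0.54403174 -0.25176082  0.09753379]
```

View pics/c3.png

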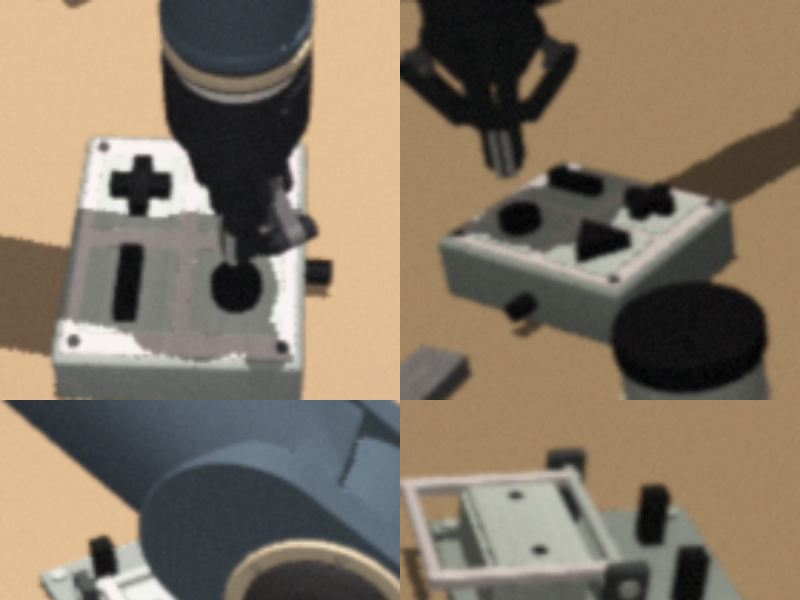

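The leaf lies flat with its bright face up (lower right). The closed fingers hang over the round key, and the pressing position matches the measured centre. Pressing the round key.

Emit:
play_rows([
  [0,0,0.7,0,0,0,1],
  [0,0,0.4,0,0,0,1],
  [0,0,0.2,0,0,0,1],
  [0,0,0,0,0,0,1],
  [0,0,0,0,0,0,1],
])

```text
time: 12.82
tcp_pos: [0.544, -0.2517, 0.0601]
eef_rot: [[0.966, 0.259, 0.001], [0.259, -0.966, 0.0], [0.001, -0.0, -1.0]]
ft_force: [-3.0, 1.7, 9.2]
gripper_width: -0.001
grasp_force: 4.5
```

Bottomed: TCP at 60 mm with 9 N.

Emit:
play_rows([
  [0,0,0,0,0,0,1],
  [0,0,-0.6,0,0,0,1],
  [0,0,-0.7,0,0,0,1],
  [0,0,0,0,0,0,1],
])

```text
time: 13.32
tcp_pos: [0.5452, -0.2525, 0.0997]
eef_rot: [[0.966, 0.259, 0.004], [0.259, -0.966, -0.002], [0.004, 0.003, -1.0]]
ft_force: [-0.0, -0.8, 0.4]
gripper_width: 0.003
grasp_force: 0.0
```

Emit:
play_rows([
  [0.42,-0.68,0,0,0,0,1],
  [0.42,-0.68,0,0,0,0,1],
  [0.42,-0.68,0,0,0,0,1],
  [0,0,0,0,0,0,1],
  [0,0,0,0,0,0,1],
])

```text
time: 13.95
tcp_pos: [0.5639, -0.184, 0.0971]
eef_rot: [[0.966, 0.258, -0.001], [0.258, -0.966, -0.001], [-0.001, 0.001, -1.0]]
ft_force: [-0.2, 0.5, 0.9]
gripper_width: -0.002
grasp_force: 0.0
```

Emit:
play_rows([
  [0,0,0.7,0,0,0,1],
  [0,0,0.4,0,0,0,1],
  [0,0,0.2,0,0,0,1],
  [0,0,0,0,0,0,1],
  [0,0,0,0,0,0,1],
])

```text
time: 14.58
tcp_pos: [0.5634, -0.1844, 0.06]
eef_rot: [[0.966, 0.257, -0.001], [0.257, -0.966, -0.0], [-0.002, 0.0, -1.0]]
ft_force: [-4.8, 1.1, 11.8]
gripper_width: 0.003
grasp_force: 6.0
```

Emit:
play_rows([
  [0,0,0,0,0,0,1],
  [0,0,-0.6,0,0,0,1],
  [0,0,-0.7,0,0,0,1],
  [0,0,0,0,0,0,1],
])

```text
time: 15.08
tcp_pos: [0.566, -0.1834, 0.0995]
eef_rot: [[0.966, 0.259, 0.005], [0.259, -0.966, -0.001], [0.004, 0.002, -1.0]]
ft_force: [1.2, 0.2, 1.3]
gripper_width: -0.001
grasp_force: 0.0
```

Emit:
play_rows([
  [-0.78,0.2,0,0,0,0,1],
  [-0.78,0.2,0,0,0,0,1],
  [-0.78,0.2,0,0,0,0,1],
  [-0.78,0.2,0,0,0,0,1],
  [0,0,0,0,0,0,1],
])

```text
time: 15.7
tcp_pos: [0.478, -0.2319, 0.0973]
eef_rot: [[0.967, 0.255, -0.001], [0.255, -0.967, -0.0], [-0.001, -0.0, -1.0]]
ft_force: [0.3, 0.3, 0.2]
gripper_width: 0.001
grasp_force: 0.0
```

Emit:
play_rows([
  [0,0,0.7,0,0,0,1],
  [0,0,0.4,0,0,0,1],
  [0,0,0.2,0,0,0,1],
  [0,0,0,0,0,0,1],
  [0,0,0,0,0,0,1],
])

```text
time: 16.32
tcp_pos: [0.4807, -0.2297, 0.0599]
eef_rot: [[0.966, 0.259, 0.0], [0.259, -0.966, 0.001], [0.001, -0.001, -1.0]]
ft_force: [-3.2, 2.8, 14.0]
gripper_width: -0.003
grasp_force: 6.8
```

Emit:
play_rows([
  [0,0,0,0,0,0,1],
  [0,0,-0.7,0,0,0,1],
  [0,0,-1,0,0,0,1],
  [0,0,-1,0,0,0,1],
  [0,0,0,0,0,0,1],
])

```text
time: 16.95
tcp_pos: [0.4822, -0.2308, 0.1416]
eef_rot: [[0.966, 0.259, 0.005], [0.259, -0.966, -0.002], [0.005, 0.003, -1.0]]
ft_force: [-0.3, -0.8, 0.1]
gripper_width: -0.0
grasp_force: 0.0
```

Emit:
play_rows([
  [0,0,0,0,0,0,1],
  [0,0,0,0,0,0,1],
])

```text
time: 17.2
tcp_pos: [0.4796, -0.2298, 0.1382]
eef_rot: [[0.966, 0.259, -0.002], [0.259, -0.966, 0.001], [-0.002, -0.001, -1.0]]
ft_force: [-0.9, 0.4, 0.3]
gripper_width: -0.001
grasp_force: 0.0
```

```bash
python3 -c "
from h import *
s=robot.state();print(s['time'],s['tcp_pos'],s['ft_force']);print(workorder.finish_job())"
```

```text
17.2 [ 0.47959449 -0.22980351  0.1381991 ] [-0.93413018  0.37314364  0.34955727]
the job is handed in; nothing more can be done
None
```

I swung the leaf over and lowered it by hand onto the magnet bed, bright face up. I then pressed the round, triangular and bar keys fully down in that order and handed the job in at 17.2 s; the hand-in returned no verdict.

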